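Free the steamer's access panel and screw its loose filler cap home

ROBOT

A 7-joint arm with a two-finger parallel gripper is mounted at the origin on the work surface; the furniture and walls round the work are solid. World frame = base frame: x ahead of the robot, y to its left, z up, the work surface at z = 0. Lengths are in m, angles in rad, forces in N, time in s.
With the tool pointing down it reaches from about 0.4 to 0.875 m from the base axis. Payload 19.3 kg.
Tool frame: the origin (TCP) lies on the mounting face of the last link; the fingertips stand 173 mm ahead of it and the grasp point (between the pads) lies 155 mm ahead of it (bot.grip_point_offset is the distance from the TCP to the grasp point, in m); z points along the fingers, y is the line along which they close (so a half turn about z gives the same grasp; the last joint's range is limited). The gripper opens to 85 mm and grips with 20 to 120 N. Pads are 22 mm wide; open, the fingers measure 114 mm over their backs; the gripper's body (76 mm by 85 mm) begins 54 mm behind the grasp point. The pads swing forward as they close: fully open they stand 13 mm farther back than shut.
Start: joints at [1.14, 0.521, -0.036, 1.599, 0.021, 1.021, -0.113], TCP at [0.221, -0.585, 0.405] pointing down, gripper open.
Joint ranges: [-2.91, 2.91], [-0.3, 2.13], [-1.5, 1.42], [0.17, 2.43], [-1.26, 4.41], [0.16, 1.93], [-2.52, 2.52]. Speed limits (rad/s): [1.89, 1.89, 2.39, 2.39, 3.01, 3.01, 3.01].

INTERFACE

Orientations are given as [roll, pitch, yaw] about the fixed x, y, z axes, in that order (R = Rz(yaw) Ry(pitch) Rx(roll)).
In Python, from workcell import bot gives the robot as it stands.
- The arm moves only by the tool arm_command, never from a script. Its argument "deltas" is a list of rows, each a list of 3 entries, a list of its own where there are three numbers: the shift along the tool's x, y, z in cm, then the turn, a rotation vector about the tool's x, y, z in rad, then the finger opening in cm, from 0 to 8.54. In form: [[[tx, ty, tz], [rx, ry, rz], claw], ...]. A call has 1 to 20 rows; each row shifts and turns the commanded pose from where the row before left it, along the tool's axes as they then stand; what a row does not reach is not made up. A row lasts 1/10 s, in which the tool goes at most 50 mm and 8.59 degrees, less where a joint would pass 70% of its speed; a pose out of reach is approached as far as the arm can. A call with a gripper value outside its range is refused whole. The fingers move at their own pace and stop on an object; "newtons" is the grip in N (left out, the last holds). Time passes only in rows, so rows that do not move let the fingers close. It gives the time, the measured TCP pose, the force, the opening and the grip force at its end, in the units of the state.
- bot.observe(): the state, without advancing time (a new reading comes with each control period).
- bot.grab_frame(name): name is "side" or "top" or "wrist"; returns a dict with "frame" (400x640x3 uint8, red, green, blue), "K" (3x3 intrinsics, pixels), "k1" (the pictures are not rectified: a ray, as slopes to the right and down, at radius r is drawn at 1 + k1 r^2 times it, then the intrinsics apply), "rvec" (rotation vector, rad) and "tvec" (3), from world to camera coordinates, as OpenCV has them; the wrist camera has in their place "T_tool_cam" (4x4, takes a point from camera to tool coordinates, whose origin is the TCP and whose axes are the flange's). Camera axes: x right, y down, z forward; pixel columns grow to the right and rows downward; lengths in m; the calibration is good to about 2 mm. A picture is of the moment at which its call begins: read the wrist's pose just before it. There is no depth.
- bot.job_done(): hands the job in; it is judged then, once.
Trained networks look in a picture, given as the dict that the camera call returned (one of the last four; its "shot" number tells which), for a name from the list of things; names that differ only in an ending like _2 or _b are one class to them, and where a whole thing is asked for, a point or a joint stands for the part that bears it (a point fixed in the world has none). Each returns a list of dicts, best first, with "p" (0 to 1); they miss things now and then, are a little off and sometimes report something else, mostly with a low value. They report only what shows in the picture. A call takes as long as a camera call.
- bot.find_in(name, picture): "rect" ([left, top, width, height] in pixels, round what is visible of it).
- bot.mark_of(name, picture): "at" ([column, row] in pixels: a listed point, or the origin of a listed thing).
The state is a dict: "clock": time; "qpos": joint angles; "qd": joint speeds; "joint_efforts": joint torques, N m; "position": TCP position; "tool_rot": TCP orientation; "force": force on the tool from outside, world axes, zero at the start; "moment": the same for the moment, N m; "grip_width": finger opening in m; "finger_force": force on a finger pad.
Only numpy, scipy, OpenCV 4.12 (cv2) and the standard library are available. Lean on these libraries where they do the work, as an engineer would, in place of code of your own. Each camera call takes 0.05 s, during which the arm holds its last target. There are 200 camera calls.

TASK

The counter steamer leaks because the filler cap behind its access panel is only resting on its neck. Turn both turn buttons aside, lift the panel out and lay it flat on a clear spot of the counter, handle up; then turn the cap backward (counter-clockwise) until it drops into its thread and screw it forward until it is fully home. Leave the panel lying off so that the bay can dry, let go of everything, and do not push the other things about.

Things in the scene. Friction and masses are not known exactly. Their poses are not given: they have to be found in the camera images.
- steamer: Stainless counter steamer, fixed. Its front is a face sloping 25 deg towards the robot. Origin: centre of that face, 106 mm above the counter; x up the slope, y to the left, z square out of the face. Face 180 x 250 mm, with a 154 x 154 recess for the panel; under it a well 130 x 130 mm, 74 deep. In plan 250 mm wide, from 82 mm before to 138 mm behind the origin; chest behind the face 231 mm high.
- panel: Loose aluminium access panel, 150 x 150 x 5 mm, about 0.22 kg, flush in the face's recess with 2 mm play, held by the two turn buttons. Origin: centre of its underside, z out of its outer side. Black bar handle in its middle, along y: 90 long, 14 wide, 5 to 32 mm above the origin (12 mm wide below 24). Small clutter not listed here stands only nearer than 0.37 m to the robot's base axis.
- button_left (a joint): Turn of the left turn button, rad: 0 = across the panel's edge, holding it; positive counter-clockwise looking at the face; turns either way to a stop at 1.65. Clear of the panel beyond about 1.25 either way. Starts within 0.4 of 0. Light friction, stays where it is left.
- button_right (a joint): Turn of the right turn button, in the same way as the left one.
- fin_left (a point): Pivot axis of the left turn button (93 mm left of the face's centre), 16 mm above the face. The button is a steel bar 64 x 16 mm reaching to 6 mm above the face, with an upright grip fin 46 long, 10 wide, its top 23 mm above the face. Site axes turn with the button: y along bar and fin, z out of the face.
- fin_right (a point): The same on the right turn button (93 mm right of the face's centre).
- cap: Loose black filler cap, 80 mm across, 44 tall, about 0.2 kg, resting on the neck in the well behind the panel, not engaged. Origin: on its axis at the foot of the skirt; z out along the neck's axis (the steamer's z). Its grip bar lies along its x: 64 long, 13 wide, from 22 to 44 mm above the origin. Three lugs inside the skirt.
- seat (a point): Fixed point on the neck's axis, mid-well, 68 mm below the face; axes as the steamer's. The cap's origin lies here when fully home. It starts about 15 mm above, lugs on the tracks, and cannot engage forward from there (a stop). Turned back 30 to 90 deg (varies, unseen) it meets a stop and drops to about 6 mm if free to fall; then clockwise about 89 deg, sinking 4.1 mm per rad, to a hard stop.
- ale_bottle_2: Bystander: full brown long-neck bottle, 61 mm across, 230 mm tall. Origin: centre of its underside.
- salt_shaker: Bystander: white salt shaker, 40 mm across, 81 mm tall. Origin: centre of its underside.
- can_1: Bystander: drinks can, 53 mm across, 134 mm tall. Origin: centre of its underside.
- card_reader: Bystander: white card-reader wedge, 92 x 68 x 40 mm. Origin: centre of its underside. The counter's right edge runs straight from x 0.30, y -0.31 to x 0.58, y -0.38.
- sauce_bottle: Bystander: red squeeze bottle, 60 mm across, 187 mm tall. Origin: centre of its underside.
- sauce_cup_3: Bystander: small black sauce cup, 51 mm across, 29 mm tall. Origin: centre of its underside.

How it is judged:
On the way, in this order (a step that is already met when the one before it is completed fails the run):
1. both turn buttons are turned aside ((value of joint button_left above 1.15 rad or value of joint button_left below -1.15 rad) and (value of joint button_right above 1.15 rad or value of joint button_right below -1.15 rad)), for 0.2 s.
2. the panel lies flat on the counter, handle up (height (world z) of panel below 0.008 m and angle between panel's own z axis and vertical below 0.06 rad and linear speed of panel below 0.02 m/s), for 0.2 s.
3. the cap has dropped into its thread (z of cap in the frame of seat below 0.009 m), for 0.1 s.
At the end, for the whole second after the job is handed in: the cap is screwed home (its origin within 1.5 mm of the seat's height along the neck, within 5 mm of it in all, and square to within 0.06 rad), the panel lies flat on the counter, handle up (tilt under 0.06 rad, underside below 8 mm), and both are at rest (all of step 2 and z of cap in the frame of seat below 0.0015 m and distance between cap and seat below 0.005 m and angle between the z axis of cap and the z axis of seat, either way round below 0.06 rad and linear speed of cap below 0.02 m/s); the robot touches nothing.
It fails at once if one of the other things is pushed more than 25 mm from its place (distance of any of ale_bottle_2, salt_shaker, can_1, card_reader, sauce_bottle, sauce_cup_3 from where it was at the start of the episode above 0.025 m).
It fails at once if the bottle, can, shaker or squeeze bottle is tipped by more than 0.5 rad (angle between any of ale_bottle_2, salt_shaker, can_1, sauce_bottle's own z axis and vertical above 0.5 rad).
It also fails if it takes over 72 s, if anything falls off the work surface, if the arm or the gripper's body presses on something with over 40 N, if the wrist force passes 120 N, or if a joint passes its speed limit or range.

## Working session

There is one attempt and no reset: what is moved stays moved. The work goes in short steps, Python scripts to look and compute and a tool call to move; the robot and the scene stay as the last step left them, time stands still between calls to the robot, and variables do not carry over. Pictures are saved under pics/ and viewed, at most 10 in all, crops included, and the job is handed in when it is done.

Besides the shell and the picture viewer there is one more tool, called after "Call:" as name(argument=value, ...), one argument or row to a line, values as JSON. arm_command: Moves the arm, as the interface text tells. Its arguments: {"type":"object","properties":{"deltas":{"type":"array","items":{"type":"array"}},"newtons":{"type":"number"}},"required":["deltas"]}

```bash
ls; mkdir -p pics
cat > h.py <<'E'
import numpy as np, cv2
from workcell import bot
from scipy.spatial.transform import Rotation as R
def campose(f, st=None):
    if 'rvec' in f:
        Rm=cv2.Rodrigues(np.array(f['rvec'],float))[0]; t=np.array(f['tvec'],float).ravel()
        return Rm.T, -Rm.T@t
    T=np.eye(4); T[:3,:3]=R.from_euler('xyz',st['tool_rot']).as_matrix(); T[:3,3]=st['position']
    T=T@np.array(f['T_tool_cam']); return T[:3,:3],T[:3,3]
def ray(f,px,st=None):
    K=np.array(f['K']); k=f['k1']
    u=cv2.undistortPoints(np.array([[px]],float),K,np.array([k,0,0,0.]))[0,0]
    Rm,c=campose(f,st); d=Rm@np.array([u[0],u[1],1]); return c,d/np.linalg.norm(d)
def plane(f,px,z=0,st=None,n=(0,0,1.)):
    c,d=ray(f,px,st); n=np.array(n); return c+d*(z-n@c)/(n@d)
def tri(rays):
    A=np.zeros((3,3));b=np.zeros(3)
    for c,d in rays:
        P=np.eye(3)-np.outer(d,d);A+=P;b+=P@c
    x=np.linalg.solve(A,b); return x,[round(float(np.linalg.norm((np.eye(3)-np.outer(d,d))@(x-c)))*1000,1) for c,d in rays]
def proj(f,X,st=None):
    Rm,c=campose(f,st); p=Rm.T@(np.array(X)-c); a=p[:2]/p[2]; a=a*(1+f['k1']*(a@a)); K=np.array(f['K']); return K[:2,:2]@a+K[:2,2]
def save(f,n): cv2.imwrite('pics/'+n+'.png',cv2.cvtColor(f['frame'],cv2.COLOR_RGB2BGR))
E
python3 - <<'E'
from h import *
np.set_printoptions(precision=4,suppress=True)
st=bot.observe(); print(st)
names=['steamer','panel','fin_left','fin_right','cap','seat','button_left','ale_bottle_2','salt_shaker','can_1','card_reader','sauce_bottle','sauce_cup_3']
fs={n:bot.grab_frame(n) for n in ('side','top')}
for n,f in fs.items():
    save(f,n+'0'); print(n,campose(f)[1],campose(f)[0][:,2])
for m in names:
    rs=[]
    for n,f in fs.items():
        try: r=bot.mark_of(m,f)
        except Exception as e: print(m,e); continue
        for q in r[:2]: print(m,n,np.round(q['at']),round(q['p'],2),plane(f,q['at']))
        if r: rs.append(ray(f,r[0]['at']))
    if len(rs)==2: print('  TRI',*tri(rs))
E
```

```text
pics
{'clock': 0.0, 'qpos': array([ 1.1398,  0.522 , -0.0364,  1.6   ,  0.0212,  1.0211, -0.1128]), 'qd': array([-0.0002,  0.0004,  0.002 ,  0.0006, -0.0005, -0.0003,  0.0009]), 'joint_efforts': array([ -0.0017, -92.7083,   1.979 , -36.9919,   0.0178,   0.0081,
        -0.0002]), 'position': array([ 0.2206, -0.5846,  0.4041]), 'tool_rot': array([-3.1404,  0.    ,  0.3608]), 'force': array([ 0.5143,  0.5461, -0.2945]), 'moment': array([-0.0085,  0.027 ,  0.006 ]), 'finger_force': 0.0, 'grip_width': 0.08556427667253672}
side [ 0.3529 -0.6282  0.9247] [ 0.13    0.5906 -0.7965]
top [ 0.3661 -0.0232  1.2841] [ 0.0782 -0.0074 -0.9969]
steamer side [260. 153.] 0.5 [ 0.4039  0.2654 -0.    ]
panel side [327. 162.] 0.58 [0.5744 0.1857 0.    ]
panel top [275. 162.] 0.87 [0.568 0.11  0.   ]
  TRI [0.5519 0.1    0.0974] [0.8, 0.8]
fin_left side [326. 131.] 0.48 [0.6005 0.3027 0.    ]
fin_left side [331. 354.] 0.35 [ 0.4505 -0.3258  0.    ]
fin_left top [245. 151.] 0.45 [0.6002 0.2054 0.    ]
  TRI [0.574  0.1849 0.1173] [4.8, 4.8]
fin_right side [320. 186.] 0.68 [0.5356 0.11   0.    ]
fin_right s
[... 966 characters left out ...]
78. 154.] 0.84 [ 0.5977 -0.2115  0.    ]
  TRI [ 0.6023 -0.2133 -0.0078] [3.2, 3.2]
card_reader side [372. 326.] 0.55 [ 0.5493 -0.288   0.    ]
card_reader side [383. 290.] 0.35 [ 0.5987 -0.2125  0.    ]
card_reader top [400. 172.] 0.92 [ 0.5406 -0.2805  0.    ]
  TRI [ 0.5469 -0.2836 -0.0112] [4.8, 4.8]
sauce_bottle top [218. 217.] 0.95 [0.3938 0.2824 0.    ]
sauce_bottle top [305. 176.] 0.49 [0.5243 0.0152 0.    ]
sauce_cup_3 side [335. 350.] 0.69 [ 0.4613 -0.3202  0.    ]
sauce_cup_3 side [369. 329.] 0.65 [ 0.5411 -0.2931  0.    ]
sauce_cup_3 top [415. 203.] 0.59 [ 0.4448 -0.3261  0.    ]
sauce_cup_3 top [401. 171.] 0.44 [ 0.5447 -0.2827  0.    ]
  TRI [ 0.4519 -0.324   0.0128] [7.9, 7.9]
```

View pics/top0.png

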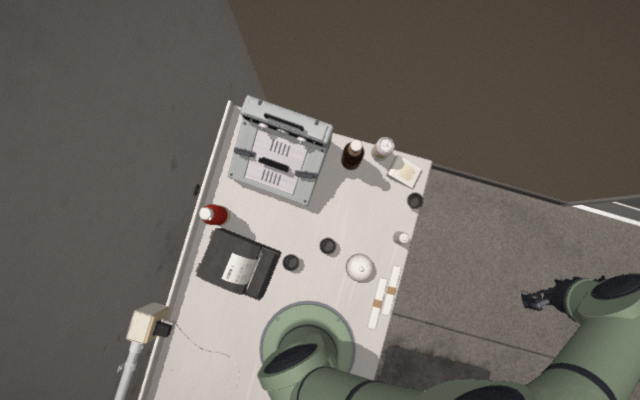

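View pics/side0.png

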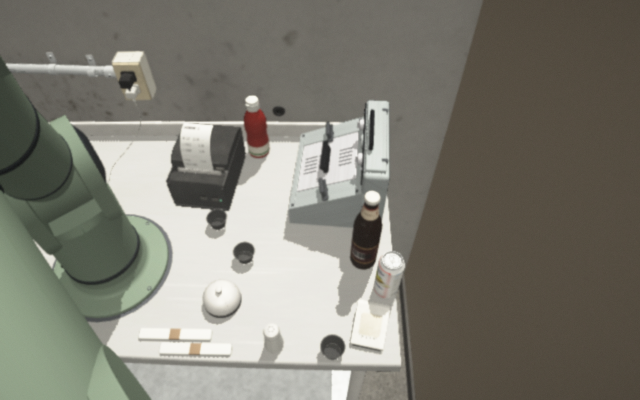

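Top view: the steamer is at about (280,155), its face towards the robot, with fins at (245,153) and (308,177). There is clear counter around (360,212), between the steamer, the bottle at (352,160) and the cup at (415,201). The side view agrees. I'll move to a view pose square to the face.

```bash
cat >> h.py <<'E'
def face(yaw,tilt=25):
    x=np.array([np.cos(yaw),np.sin(yaw),0]); s,c=np.sin(np.radians(tilt)),np.cos(np.radians(tilt))
    zf=-s*x+c*np.array([0,0,1]); xf=c*x+s*np.array([0,0,1]); return np.c_[xf,np.cross(zf,xf),zf]
def toolR(F,ang=0):  # tool for face F; ang = turn of the grasped bar (CCW about face z) from y
    return R.from_euler('z',ang).as_matrix() if F is None else F@R.from_euler('z',ang).as_matrix()@np.array([[0,1,0],[1,0,0],[0,0,-1.]])
def go(tip,Rt,off=.155):  # grasp point target
    st=bot.observe(); R0=R.from_euler('xyz',st['tool_rot']); p=np.array(tip)-Rt[:,2]*off
    rv=(R0.inv()*R.from_matrix(Rt)).as_rotvec(); d=(p-st['position'])*100
    print('clock %.2f rot(first)'%st['clock'],rv.round(3),'|',np.degrees(np.linalg.norm(rv)).round(1),'deg; trans cm in NEW tool axes',(Rt.T@d).round(2),'OLD axes',(R0.as_matrix().T@d).round(2),'TCP',p.round(3))
E
python3 - <<'E'
from h import *
F=face(-.325); C=np.array([.55,.1,.106]); go(C+F[:,2]*.2,toolR(F))
E
```

```text
clock 1.30 rot(first) [-0.407  0.193 -0.871] | 56.2 deg; trans cm in NEW tool axes [75.41 -4.15 -4.48] OLD axes [ 43.38 -61.94  -2.31] TCP [0.408 0.148 0.428]
```

Call:
arm_command(
  deltas=[
    [[0, 0, -3], [0, 0, 0], 8.5],
    [[0, 0, -3], [0, 0, 0], 8.5],
    [[0, 0, -3], [0, 0, 0], 8.5],
  ],
)

```text
clock: 1.6
position: [0.2206, -0.5847, 0.4958]
tool_rot: [-3.141, 0.0, 0.361]
force: [-0.0, -0.2, 0.4]
grip_width: 0.0855
finger_force: 0.0
```

Call:
arm_command(
  deltas=[
    [[2.2, -3.1, 0], [0, 0, 0], 8.5],
    [[2.2, -3.1, 0], [0, 0, 0], 8.5],
    [[2.2, -3.1, 0], [0, 0, 0], 8.5],
    [[2.2, -3.1, 0], [0, 0, 0], 8.5],
    [[2.2, -3.1, 0], [0, 0, 0], 8.5],
    [[2.2, -3.1, 0], [0, 0, 0], 8.5],
    [[2.2, -3.1, 0], [0, 0, 0], 8.5],
    [[2.2, -3.1, 0], [0, 0, 0], 8.5],
    [[2.2, -3.1, 0], [0, 0, 0], 8.5],
    [[2.2, -3.1, 0], [0, 0, 0], 8.5],
  ],
)

```text
clock: 2.6
position: [0.3171, -0.2155, 0.4949]
tool_rot: [3.141, -0.0, 0.361]
force: [1.9, -0.5, 0.2]
grip_width: 0.0852
finger_force: 0.0
```

Run:
```python
from h import *
print(bot.observe()['qpos'].round(2))
F=face(-.325); C=np.array([.55,.1,.106]); go(C+F[:,2]*.2,toolR(F))
```

```text
[ 0.71  0.03 -0.27  2.04  0.01  1.07 -0.78]
clock 2.60 rot(first) [-0.407  0.193 -0.871] | 56.2 deg; trans cm in NEW tool axes [37.34 -5.56  4.82] OLD axes [ 21.32 -30.8    6.7 ] TCP [0.408 0.148 0.428]
```

Call:
arm_command(
  deltas=[
    [[0, 0, 0], [-0.051, 0.024, -0.109], 8.5],
    [[0, 0, 0], [-0.051, 0.024, -0.109], 8.5],
    [[0, 0, 0], [-0.051, 0.024, -0.109], 8.5],
    [[0, 0, 0], [-0.051, 0.024, -0.109], 8.5],
    [[0, 0, 0], [-0.051, 0.024, -0.109], 8.5],
    [[0, 0, 0], [-0.051, 0.024, -0.109], 8.5],
    [[0, 0, 0], [-0.051, 0.024, -0.109], 8.5],
    [[0, 0, 0], [-0.051, 0.024, -0.109], 8.5],
    [[3.4, -0.5, 0], [0, 0, 0], 8.5],
    [[3.4, -0.5, 0], [0, 0, 0], 8.5],
    [[3.4, -0.5, 0], [0, 0, 0], 8.5],
    [[3.4, -0.5, 0], [0, 0, 0], 8.5],
    [[3.4, -0.5, 0], [0, 0, 0], 8.5],
    [[3.4, -0.5, 0], [0, 0, 0], 8.5],
    [[3.4, -0.5, 0], [0, 0, 0], 8.5],
    [[3.4, -0.5, 0], [0, 0, 0], 8.5],
    [[3.4, -0.5, 0], [0, 0, 0], 8.5],
    [[3.4, -0.5, 0], [0, 0, 0], 8.5],
    [[3.4, -0.5, 0], [0, 0, 0], 8.5],
  ],
)

```text
clock: 4.5
position: [0.3889, 0.1545, 0.4712]
tool_rot: [2.703, 0.001, 1.246]
force: [0.9, -0.4, 0.1]
grip_width: 0.0851
finger_force: 0.0
```

Run:
```python
from h import *
np.set_printoptions(precision=4,suppress=True)
st=bot.observe(); print(st['qpos'].round(2))
F=face(-.325); C=np.array([.55,.1,.106]); go(C+F[:,2]*.2,toolR(F))
f=bot.grab_frame('wrist'); save(f,'w1')
for m in ['panel','fin_left','fin_right','steamer']:
    for q in bot.mark_of(m,f)[:2]: print(m,np.round(q['at']),round(q['p'],2),plane(f,q['at'],F[:,2]@C+(.016 if 'fin' in m else 0),st,F[:,2]))
print(campose(f,st))
```

```text
[ 0.37  0.12 -1.08  2.1   0.66  0.85 -1.43]
clock 4.50 rot(first) [0.002 0.001 0.   ] | 0.1 deg; trans cm in NEW tool axes [-0.02 -0.02  4.79] OLD axes [-0.01 -0.03  4.79] TCP [0.408 0.148 0.428]
panel [320. 161.] 0.58 [0.5516 0.1006 0.1066]
fin_left [319.  83.] 0.61 [0.5736 0.1882 0.121 ]
fin_right [315. 236.] 0.94 [0.5107 0.0169 0.1186]
(array([[ 0.8583, -0.4278,  0.2834],
       [-0.2902, -0.8602, -0.4194],
       [ 0.4232,  0.2777, -0.8624]]), array([0.4261, 0.2253, 0.4443]))
```

View pics/w1.png

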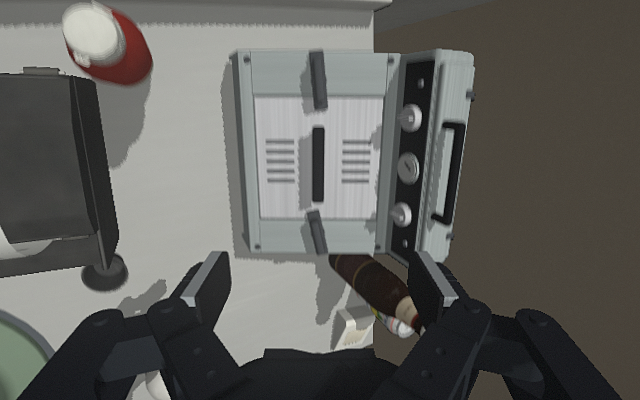

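The wrist view shows the panel with corners near (254,95), (384,96), (379,217) and (260,218), and its handle at (318,164). The left fin runs (316,52)–(322,108) and the right fin (311,212)–(320,252), with the chest on the right. I'll fit the face pose to these points.

```bash
cat >> h.py <<'E'
from scipy.optimize import least_squares
def fit(f,st,obj,px,p0=(.55,.1,.106,-.33),sig=None):
    obj=np.array(obj);px=np.array(px,float)
    def r(p): 
        F=face(p[3]); e=np.array([proj(f,p[:3]+F@o,st) for o in obj])-px
        return np.r_[e.ravel(),(p[2]-.106)*1000]
    s=least_squares(r,p0,loss='soft_l1'); return s.x,r(s.x)[:-1].reshape(-1,2)
E
python3 - <<'E'
from h import *
np.set_printoptions(precision=4,suppress=True)
st=bot.observe(); f=bot.grab_frame('wrist')
g=cv2.cvtColor(f['frame'][30:270,220:480],cv2.COLOR_RGB2BGR)
cv2.imwrite('pics/w1c.png',cv2.resize(g,None,fx=2.5,fy=2.5,interpolation=cv2.INTER_CUBIC))
obj=[[-.075,.075,0],[.075,.075,0],[.075,-.075,0],[-.075,-.075,0],[0,.045,.027],[0,-.045,.027]]
px=[[254,95],[384,96],[379,217],[260,218],[318.5,127],[318,201]]
x,e=fit(f,st,obj,px); print(x,e.round(1))
F=face(x[3])
for m in [('fin_left',.093),('fin_right',-.093)]:
    for q in bot.mark_of(m[0],f)[:1]: print(m,q['at'],proj(f,x[:3]+F@[0,m[1],.016],st))
for a,b in [((316,52),(322,107)),((311,212),(320,252))]:
    P=[F.T@(plane(f,q,F[:,2]@x[:3]+.023,st,F[:,2])-x[:3]) for q in (a,b)]; d=P[0]-P[1]; print(P,'ang',np.arctan2(-d[0],d[1]))
E
```

```text
[ 0.5497  0.1012  0.106  -0.3259] [[-0.6  0.7]
 [ 0.2 -0.1]
 [-2.3  0.4]
 [ 0.6 -0.8]
 [ 0.2 -2.6]
 [ 0.6  1.3]]
('fin_left', 0.093) [318.8, 78.1] [318.7842  78.3088]
('fin_right', -0.093) [317.8, 236.5] [318.5657 235.3963]
[array([-0.0029,  0.1185,  0.023 ]), array([0.0035, 0.0632, 0.023 ])] ang 0.11635802319890638
[array([-0.0091, -0.0588,  0.023 ]), array([ 0.0018, -0.1126,  0.023 ])] ang 0.2010310045688154
```

View pics/w1c.png

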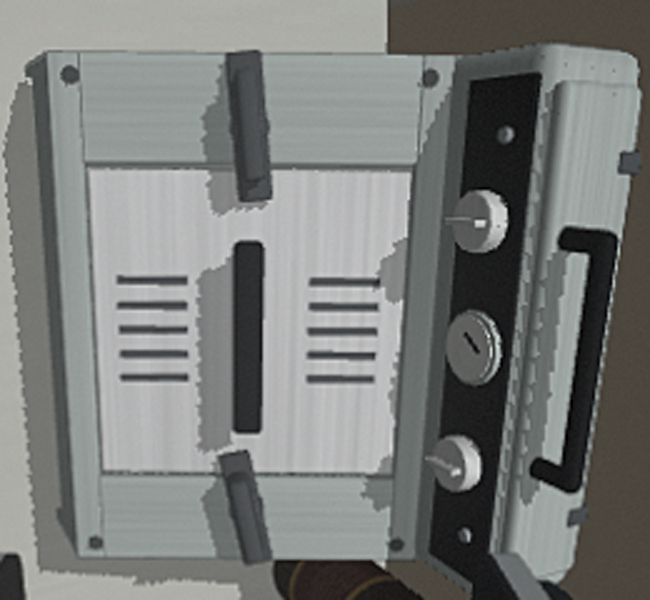

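```bash
cat >> h.py <<'E'
C=np.array([.5497,.1012,.106]); F=face(-.326)
def gof(x,y,z,a=0): go(C+F@np.array([x,y,z]),toolR(F,a))
E
python3 - <<'E'
from h import *
gof(0,.093,.08,.12);gof(0,.093,.027,.12)
E
```

```text
clock 4.90 rot(first) [ 0.001  0.002 -0.119] | 6.8 deg; trans cm in NEW tool axes [ 9.54  1.03 16.72] OLD axes [ 9.63 -0.12 16.71] TCP [0.485 0.221 0.319]
clock 4.90 rot(first) [ 0.001  0.002 -0.119] | 6.8 deg; trans cm in NEW tool axes [ 9.54  1.03 22.02] OLD axes [ 9.63 -0.13 22.01] TCP [0.507 0.214 0.271]
```

Call:
arm_command(
  deltas=[
    [[0, 0, 0], [0, 0, -0.119], 4],
    [[1.6, 0.17, 2.5], [0, 0, 0], 4],
    [[1.6, 0.17, 2.5], [0, 0, 0], 4],
    [[1.6, 0.17, 2.5], [0, 0, 0], 4],
    [[1.6, 0.17, 2.5], [0, 0, 0], 4],
    [[1.6, 0.17, 2.5], [0, 0, 0], 4],
    [[1.54, 0.18, 2.5], [0, 0, 0], 4],
    [[0, 0, 1.7], [0, 0, 0], 4],
    [[0, 0, 0], [0, 0, 0], 4],
    [[0, 0, 0], [0, 0, 0], 4],
  ],
)

```text
clock: 5.9
position: [0.4851, 0.2214, 0.3195]
tool_rot: [2.708, 0.052, 1.354]
force: [0.2, 0.1, 0.7]
grip_width: 0.0402
finger_force: 0.0
```

Run:
```python
from h import *
np.set_printoptions(precision=4,suppress=True)
gof(0,.093,.027,.12)
st=bot.observe(); f=bot.grab_frame('wrist'); print(st['qpos'].round(2)); save(f,'w2')
for q in bot.mark_of('fin_left',f)[:1]: 
    print(q['p'],q['at'],proj(f,C+F@[0,.093,.016],st), F.T@(plane(f,q['at'],F[:,2]@C+.016,st,F[:,2])-C))
```

```text
clock 5.90 rot(first) [0.    0.001 0.001] | 0.1 deg; trans cm in NEW tool axes [-0.02  0.01  5.36] OLD axes [-0.02  0.01  5.36] TCP [0.507 0.214 0.271]
[ 0.01  0.59 -0.88  2.01  1.19  0.91 -1.81]
0.86 [320.3, 221.1] [319.3098 220.1786] [0.0007 0.0924 0.016 ]
```

View pics/w2.png

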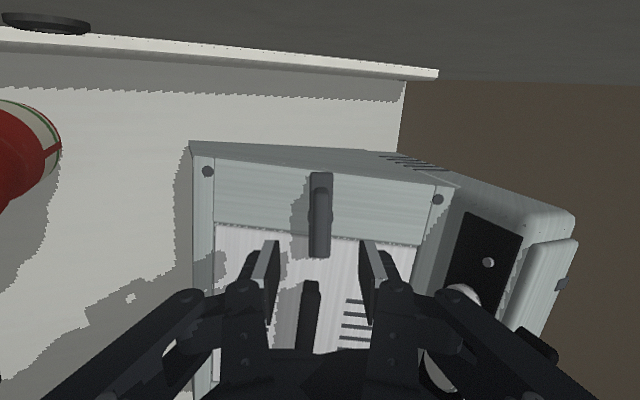

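The left fin is at (320,214), centred and aligned between the fingers. Descend, grip and check.

Call:
arm_command(
  deltas=[
    [[0, 0, 1.5], [0, 0, 0], 4],
    [[0, 0, 1.5], [0, 0, 0], 4],
    [[0, 0, 1.3], [0, 0, 0], 4],
    [[0, 0, 1.0], [0, 0, 0], 4],
    [[0, 0, 0], [0, 0, 0], 4],
    [[0, 0, 0], [0, 0, 0], 0.5],
    [[0, 0, 0], [0, 0, 0], 0.5],
    [[0, 0, 0], [0, 0, 0], 0.5],
    [[0, 0, 0], [0, 0, 0], 0.5],
    [[0, 0, 0], [0, 0, 0], 0.5],
  ],
  newtons=30,
)

```text
clock: 7.0
position: [0.5068, 0.215, 0.2719]
tool_rot: [2.706, 0.051, 1.355]
force: [1.4, -0.1, 6.1]
grip_width: 0.009
finger_force: 34.4
```

Call:
arm_command(
  deltas=[
    [[0, 0, 0], [0, 0, -0.13], 0.5],
    [[0, 0, 0], [0, 0, -0.13], 0.5],
    [[0, 0, 0], [0, 0, -0.13], 0.5],
    [[0, 0, 0], [0, 0, -0.13], 0.5],
    [[0, 0, 0], [0, 0, -0.13], 0.5],
    [[0, 0, 0], [0, 0, -0.13], 0.5],
    [[0, 0, 0], [0, 0, -0.13], 0.5],
    [[0, 0, 0], [0, 0, -0.13], 0.5],
    [[0, 0, 0], [0, 0, -0.13], 0.5],
    [[0, 0, 0], [0, 0, -0.13], 0.5],
    [[0, 0, 0], [0, 0, 0], 0.5],
    [[0, 0, 0], [0, 0, 0], 3],
    [[0, 0, 0], [0, 0, 0], 3],
    [[0, 0, 0], [0, 0, 0], 3],
    [[0, 0, -2], [0, 0, 0], 3],
    [[0, 0, -2], [0, 0, 0], 3],
    [[0, 0, -2], [0, 0, 0], 3],
  ],
)

```text
clock: 8.7
position: [0.4821, 0.2231, 0.3259]
tool_rot: [3.073, 0.431, 2.651]
force: [-0.8, 0.6, -0.1]
grip_width: 0.0298
finger_force: 0.0
```

Run:
```python
from h import *
np.set_printoptions(precision=4,suppress=True)
st=bot.observe();print(st['qpos'].round(2))
print(F.T@R.from_euler('xyz',st['tool_rot']).as_matrix())
gof(0,-.093,.1,.22)
```

```text
[ 0.06  0.61 -0.96  2.01  1.2   0.96 -0.51]
[[-0.9889  0.1486 -0.0002]
 [ 0.1486  0.9889 -0.0002]
 [ 0.0002 -0.0002 -1.    ]]
clock 8.70 rot(first) [-0.     0.     1.202] | 68.8 deg; trans cm in NEW tool axes [-18.24  -4.03  -1.21] OLD axes [ -2.83 -18.47  -1.21] TCP [0.418 0.048 0.337]
```

Call:
arm_command(
  deltas=[
    [[0, 0, -0.3], [0, 0, 0.1336], 4],
    [[0, 0, -0.3], [0, 0, 0.1336], 4],
    [[0, 0, -0.3], [0, 0, 0.1336], 4],
    [[0, 0, -0.3], [0, 0, 0.1336], 4],
    [[0, 0, 0], [0, 0, 0.1336], 4],
    [[0, 0, 0], [0, 0, 0.1336], 4],
    [[0, 0, 0], [0, 0, 0.1336], 4],
    [[0, 0, 0], [0, 0, 0.1336], 4],
    [[0, 0, 0], [0, 0, 0.1336], 4],
    [[-2.6, -0.57, 0], [0, 0, 0], 4],
    [[-2.6, -0.57, 0], [0, 0, 0], 4],
    [[-2.6, -0.57, 0], [0, 0, 0], 4],
    [[-2.6, -0.57, 0], [0, 0, 0], 4],
    [[-2.6, -0.57, 0], [0, 0, 0], 4],
    [[-2.6, -0.57, 0], [0, 0, 0], 4],
    [[-2.6, -0.57, 0], [0, 0, 0], 4],
    [[0, 0, 0], [0, 0, 0], 4],
  ],
)

```text
clock: 10.4
position: [0.4176, 0.0452, 0.3365]
tool_rot: [2.715, 0.094, 1.44]
force: [-0.2, -0.1, 0.8]
grip_width: 0.04
finger_force: 0.0
```

Run:
```python
from h import *
np.set_printoptions(precision=4,suppress=True)
gof(0,-.093,.027,.22)
st=bot.observe(); f=bot.grab_frame('wrist'); print(st['qpos'].round(2)); save(f,'w3')
for q in bot.mark_of('fin_right',f)[:1]: 
    print(q['p'],q['at'],proj(f,C+F@[0,-.093,.016],st), F.T@(plane(f,q['at'],F[:,2]@C+.016,st,F[:,2])-C))
```

```text
clock 10.40 rot(first) [-0.     0.004 -0.003] | 0.3 deg; trans cm in NEW tool axes [0.23 0.03 7.22] OLD axes [0.26 0.03 7.22] TCP [0.447 0.038 0.271]
[ 0.35  0.34 -0.82  2.3   1.17  0.58 -1.52]
0.98 [316.7, 209.5] [319.6883 205.96  ] [-0.0015 -0.0961  0.016 ]
```

View pics/w3.png

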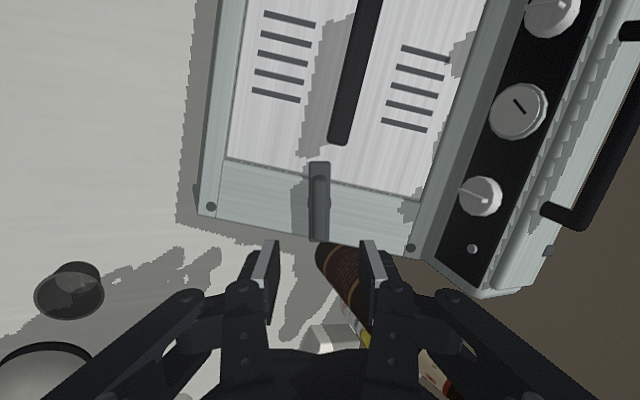

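The right fin is at (319,200), aligned with the gripper. Descend, grip, turn, release.

Call:
arm_command(
  deltas=[
    [[0.1, 0, 1.6], [0, 0, 0], 4],
    [[0, 0, 1.6], [0, 0, 0], 4],
    [[0, 0, 1.6], [0, 0, 0], 4],
    [[0, 0, 1.4], [0, 0, 0], 4],
    [[0, 0, 1.0], [0, 0, 0], 4],
    [[0, 0, 0], [0, 0, 0], 4],
    [[0, 0, 0], [0, 0, 0], 0.5],
    [[0, 0, 0], [0, 0, 0], 0.5],
    [[0, 0, 0], [0, 0, 0], 0.5],
    [[0, 0, 0], [0, 0, 0], 0.5],
    [[0, 0, 0], [0, 0, 0], 0.5],
  ],
  newtons=30,
)

```text
clock: 11.6
position: [0.4468, 0.0395, 0.2715]
tool_rot: [2.715, 0.092, 1.445]
force: [-7.7, 3.2, 2.2]
grip_width: 0.0093
finger_force: 32.1
```

Call:
arm_command(
  deltas=[
    [[0, 0, 0], [0, 0, -0.12], 0.5],
    [[0, 0, 0], [0, 0, -0.12], 0.5],
    [[0, 0, 0], [0, 0, -0.12], 0.5],
    [[0, 0, 0], [0, 0, -0.12], 0.5],
    [[0, 0, 0], [0, 0, -0.12], 0.5],
    [[0, 0, 0], [0, 0, -0.12], 0.5],
    [[0, 0, 0], [0, 0, -0.12], 0.5],
    [[0, 0, 0], [0, 0, -0.12], 0.5],
    [[0, 0, 0], [0, 0, -0.12], 0.5],
    [[0, 0, 0], [0, 0, -0.12], 0.5],
    [[0, 0, 0], [0, 0, 0], 0.5],
    [[0, 0, 0], [0, 0, 0], 4],
    [[0, 0, 0], [0, 0, 0], 4],
    [[0, 0, 0], [0, 0, 0], 4],
    [[0, 0, -2], [0, 0, 0], 5],
    [[0, 0, -2], [0, 0, 0], 5],
    [[0, 0, -2], [0, 0, 0], 5],
    [[0, 0, -2], [0, 0, 0], 5],
  ],
)

```text
clock: 13.4
position: [0.4151, 0.0503, 0.3446]
tool_rot: [3.071, 0.432, 2.649]
force: [-0.8, -0.8, -0.4]
grip_width: 0.0506
finger_force: 0.0
```

Run:
```python
from h import *
np.set_printoptions(precision=4,suppress=True)
st=bot.observe();print(st['qpos'].round(2))
print(F.T@R.from_euler('xyz',st['tool_rot']).as_matrix())
gof(0,0,.1,0)
```

```text
[ 0.31  0.31 -0.78  2.29  1.11  0.57 -0.27]
[[-0.9886  0.1508  0.0006]
 [ 0.1508  0.9886  0.0001]
 [-0.0006  0.0002 -1.    ]]
clock 13.40 rot(first) [0.001 0.    1.419] | 81.3 deg; trans cm in NEW tool axes [ 9.14 -0.01  0.82] OLD axes [1.38 9.03 0.82] TCP [0.448 0.136 0.337]
```

Call:
arm_command(
  deltas=[
    [[0, 0, 0], [0, 0, 0.142], 5],
    [[0, 0, 0], [0, 0, 0.142], 5],
    [[0, 0, 0], [0, 0, 0.142], 5],
    [[0, 0, 0], [0, 0, 0.142], 5],
    [[0, 0, 0], [0, 0, 0.142], 5],
    [[0, 0, 0], [0, 0, 0.142], 5],
    [[0, 0, 0], [0, 0, 0.142], 5],
    [[0, 0, 0], [0, 0, 0.142], 5],
    [[0, 0, 0], [0, 0, 0.142], 5],
    [[0, 0, 0], [0, 0, 0.141], 5],
    [[2.3, 0, 0], [0, 0, 0], 5],
    [[2.3, 0, 0], [0, 0, 0], 5],
    [[2.3, 0, 0], [0, 0, 0], 5],
    [[2.2, 0, 0], [0, 0, 0], 5],
    [[0, 0, 0], [0, 0, 0], 5],
  ],
)

```text
clock: 14.9
position: [0.4451, 0.1387, 0.344]
tool_rot: [2.705, -0.002, 1.248]
force: [0.2, 0.5, -0.2]
grip_width: 0.0499
finger_force: 0.0
```

Run:
```python
from h import *
np.set_printoptions(precision=4,suppress=True)
gof(0,0,.024,0)
st=bot.observe(); f=bot.grab_frame('wrist'); print(st['qpos'].round(2)); save(f,'w4')
for s in (.045,-.045): print(proj(f,C+F@[0,s,.027],st))
```

```text
clock 14.90 rot(first) [ 0.    -0.003  0.002] | 0.2 deg; trans cm in NEW tool axes [-0.2   0.01  8.36] OLD axes [-0.23  0.01  8.36] TCP [0.478 0.125 0.268]
[ 0.01  0.37 -0.67  2.17  1.05  0.67 -1.77]
[319.4443 152.1306]
[319.3165 270.3992]
```

View pics/w4.png

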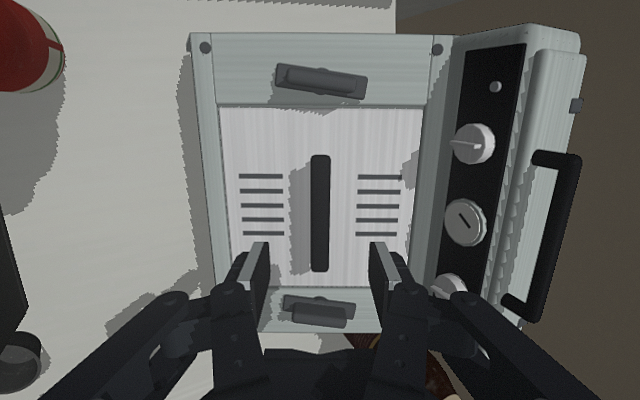

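Both buttons are turned aside, about 1.4 rad each, and the handle (320,155)–(320,271) is centred between the fingers. Grip the handle.

Call:
arm_command(
  deltas=[
    [[-0.2, 0, 2], [0, 0, 0], 5],
    [[0, 0, 2], [0, 0, 0], 5],
    [[0, 0, 2], [0, 0, 0], 5],
    [[0, 0, 1.4], [0, 0, 0], 5],
    [[0, 0, 0.9], [0, 0, 0], 5],
    [[0, 0, 0], [0, 0, 0], 5],
    [[0, 0, 0], [0, 0, 0], 0.5],
    [[0, 0, 0], [0, 0, 0], 0.5],
    [[0, 0, 0], [0, 0, 0], 0.5],
    [[0, 0, 0], [0, 0, 0], 0.5],
    [[0, 0, 0], [0, 0, 0], 0.5],
  ],
  newtons=60,
)

```text
clock: 16.05
position: [0.4769, 0.1229, 0.2691]
tool_rot: [2.704, 0.0, 1.245]
force: [-5.2, -0.8, 9.2]
grip_width: 0.0127
finger_force: 58.5
```

Run:
```python
from h import *
np.set_printoptions(precision=4,suppress=True)
gof(0,0,.024,0); print(F.T@(bot.observe()['position']-C))
# place: panel x dir azimuth -.38 ; panel centre
az=-.36; Pc=np.array([.425,-.165,.0]); Fd=face(az,0)
go(Pc+[0,0,.029+.003],toolR(Fd))
for a in (-1,1):
  for b in (-1,1): print((Pc+Fd@[a*.075,b*.075,0])[:2])
```

```text
clock 16.05 rot(first) [ 0.001  0.    -0.   ] | 0.1 deg; trans cm in NEW tool axes [ 0.27 -0.02  0.09] OLD axes [ 0.27 -0.02  0.09] TCP [0.478 0.125 0.268]
[ 0.0002 -0.0027  0.1799]
clock 16.05 rot(first) [ 0.437 -0.007  0.033] | 25.1 deg; trans cm in NEW tool axes [-28.78   5.28   8.21] OLD axes [-28.94   0.42   9.27] TCP [ 0.425 -0.165  0.187]
[ 0.3284 -0.2088]
[ 0.3812 -0.0684]
[ 0.4688 -0.2616]
[ 0.5216 -0.1212]
```

Call:
arm_command(
  deltas=[
    [[0, 0, -0.5], [0, 0, 0], 0.5],
    [[0, 0, -1], [0, 0, 0], 0.5],
    [[0, 0, -1.5], [0, 0, 0], 0.5],
    [[0, 0, -1.5], [0, 0, 0], 0.5],
    [[0, 0, -1.5], [0, 0, 0], 0.5],
    [[0, 0, -1.5], [0, 0, 0], 0.5],
    [[0, 0, -1.5], [0, 0, 0], 0.5],
    [[0, 0, -1.5], [0, 0, 0], 0.5],
    [[0, 0, -1.5], [0, 0, 0], 0.5],
    [[0, 0, 0], [0, 0, 0], 0.5],
  ],
)

```text
clock: 17.05
position: [0.4286, 0.1396, 0.3787]
tool_rot: [2.703, -0.001, 1.245]
force: [-0.4, -0.3, -2.8]
grip_width: 0.0127
finger_force: 59.1
```

Run:
```python
from h import *
np.set_printoptions(precision=4,suppress=True)
print(bot.observe()['qpos'].round(2))
az=-.36; Pc=np.array([.425,-.165,.0]); Fd=face(az,0)
go(Pc+[0,0,.031],toolR(Fd))
f=bot.grab_frame('side'); save(f,'s2')
```

```text
[ 0.04  0.29 -0.71  2.17  0.92  0.69 -1.66]
clock 17.05 rot(first) [ 0.438 -0.008  0.034] | 25.2 deg; trans cm in NEW tool axes [-28.64  10.4   19.27] OLD axes [-28.99   0.34  21.42] TCP [ 0.425 -0.165  0.186]
```

View pics/s2.png

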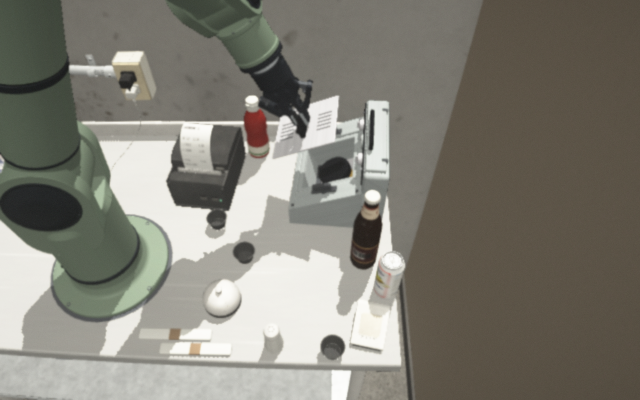

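The side view shows the panel held level across at (310,125), with the cap visible in the open well. I'll carry it towards the clear spot.

Call:
arm_command(
  deltas=[
    [[-2.5, 0, -1], [0, 0, 0], 0.5],
    [[-3, 0, -1], [0, 0, 0], 0.5],
    [[-3, 0, 0], [0, 0, 0], 0.5],
    [[-3, 0, 0], [0, 0, 0], 0.5],
    [[-2, 0, 0], [0.0876, -0.0016, 0.007], 0.5],
    [[-2, 0, 0], [0.0876, -0.0016, 0.007], 0.5],
    [[-2, 0, 0], [0.0876, -0.0016, 0.007], 0.5],
    [[-2, 0, 0], [0.0876, -0.0016, 0.007], 0.5],
    [[-2, 0, 0], [0.0876, -0.0016, 0.006], 0.5],
    [[0, 0, 0], [0, 0, 0], 0.5],
  ],
)

```text
clock: 18.1
position: [0.3512, -0.0615, 0.3945]
tool_rot: [3.137, 0.003, 1.206]
force: [-0.1, 0.3, -2.7]
grip_width: 0.0124
finger_force: 59.1
```

Run:
```python
from h import *
print(bot.observe()['qpos'].round(2))
az=-.36; Pc=np.array([.425,-.165,.0]); Fd=face(az,0)
go(Pc+[0,0,.031],toolR(Fd))
```

```text
[ 0.63  0.14 -0.68  2.23  0.13  0.8  -0.5 ]
clock 18.10 rot(first) [ 0.004  0.003 -0.004] | 0.4 deg; trans cm in NEW tool axes [-7.09 10.56 20.85] OLD axes [-6.98 10.5  20.92] TCP [ 0.425 -0.165  0.186]
```

Call:
arm_command(
  deltas=[
    [[-1.4, 2.1, 0], [0.004, 0.003, -0.004], 0.5],
    [[-1.4, 2.1, 0], [0, 0, 0], 0.5],
    [[-1.4, 2.1, 0], [0, 0, 0], 0.5],
    [[-1.4, 2.1, 0], [0, 0, 0], 0.5],
    [[-1.4, 2.1, 0], [0, 0, 0], 0.5],
    [[0, 0, 2.5], [0, 0, 0], 0.5],
    [[0, 0, 3], [0, 0, 0], 0.5],
    [[0, 0, 3], [0, 0, 0], 0.5],
    [[0, 0, 3], [0, 0, 0], 0.5],
    [[0, 0, 3], [0, 0, 0], 0.5],
    [[0, 0, 0], [0, 0, 0], 0.5],
  ],
)

```text
clock: 19.2
position: [0.4254, -0.1608, 0.2478]
tool_rot: [-3.141, -0.001, 1.216]
force: [0.2, -0.6, -2.0]
grip_width: 0.0126
finger_force: 59.3
```

Run:
```python
from h import *
az=-.36; Pc=np.array([.425,-.165,.0]); Fd=face(az,0)
go(Pc+[0,0,.031],toolR(Fd))
f=bot.grab_frame('side'); save(f,'s3')
```

```text
clock 19.20 rot(first) [-0.    -0.001  0.005] | 0.3 deg; trans cm in NEW tool axes [-0.41  0.11  6.18] OLD axes [-0.42  0.11  6.18] TCP [ 0.425 -0.165  0.186]
```

View pics/s3.png

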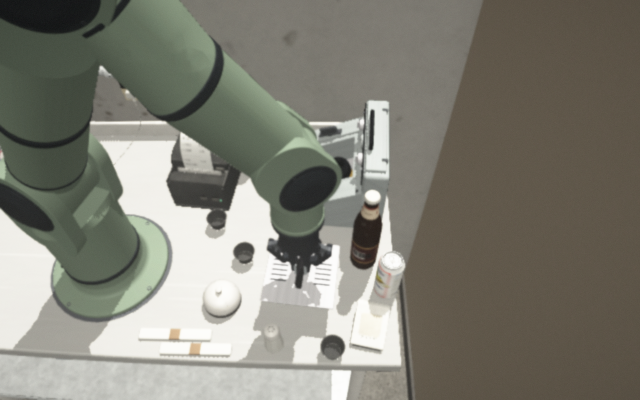

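The panel is at (302,275), about 6 cm above the counter, with clear space around it; the bottle (367,240) and shaker (272,338) are well off. Lower it and watch the force.

Call:
arm_command(
  deltas=[
    [[-0.2, 0, 2], [0, 0, 0], 0.5],
    [[0, 0, 2], [0, 0, 0], 0.5],
    [[0, 0, 1], [0, 0, 0], 0.5],
    [[0, 0, 0.5], [0, 0, 0], 0.5],
    [[0, 0, 0.4], [0, 0, 0], 0.5],
    [[0, 0, 0], [0, 0, 0], 0.5],
  ],
)

```text
clock: 19.85
position: [0.426, -0.1636, 0.1922]
tool_rot: [3.136, -0.001, 1.214]
force: [-0.1, -0.5, -2.1]
grip_width: 0.0126
finger_force: 59.3
```

Call:
arm_command(
  deltas=[
    [[0, 0, 0.3], [0, 0, 0], 0.5],
    [[0, 0, 0.2], [0, 0, 0], 0.5],
    [[0, 0, 0.1], [0, 0, 0], 0.5],
    [[0, 0, 0], [0, 0, 0], 0.5],
  ],
)

```text
clock: 20.25
position: [0.4259, -0.1635, 0.1858]
tool_rot: [3.137, -0.001, 1.214]
force: [-0.9, -0.2, -2.5]
grip_width: 0.0125
finger_force: 59.3
```

Call:
arm_command(
  deltas=[
    [[0, 0, 0.15], [0, 0, 0], 0.5],
    [[0, 0, 0.1], [0, 0, 0], 0.5],
    [[0, 0, 0], [0, 0, 0], 0.5],
  ],
)

```text
clock: 20.55
position: [0.4259, -0.1634, 0.185]
tool_rot: [3.135, 0.0, 1.215]
force: [-12.6, 4.5, 55.2]
grip_width: 0.0127
finger_force: 66.2
```

Call:
arm_command(
  deltas=[
    [[0, 0, -0.12], [0, 0, 0], 0.5],
    [[0, 0, 0], [0, 0, 0], 1.5],
    [[0, 0, 0], [0, 0, 0], 3.5],
    [[0, 0, 0], [0, 0, 0], 5],
    [[0, 0, 0], [0, 0, 0], 5],
    [[0, 0, -1], [0, 0, 0], 5],
    [[0, 0, -2.5], [0, 0, 0], 5],
    [[0, 0, -3.5], [0, 0, 0], 5],
    [[0, 0, -4], [0, 0, 0], 5],
    [[0, 0, -4], [0, 0, 0], 5],
    [[0, 0, -4], [0, 0, 0], 5],
  ],
)

```text
clock: 21.65
position: [0.4244, -0.1631, 0.3769]
tool_rot: [3.137, -0.001, 1.215]
force: [-0.0, -1.2, 0.2]
grip_width: 0.0503
finger_force: 0.0
```

Run:
```python
from h import *
np.set_printoptions(precision=4,suppress=True)
print(bot.observe()['qpos'].round(2))
gof(0,0,.12,0)
for n in ('side','top'):
    f=bot.grab_frame(n); save(f,n+'4')
    for m in ('panel','cap','seat'):
        for q in bot.mark_of(m,f)[:1]: print(n,m,q['p'],q['at'],plane(f,q['at']))
    print(proj(f,C+F@[0,0,-.009]))
```

```text
[ 0.73  0.34 -0.61  2.04  0.26  0.83 -0.38]
clock 21.65 rot(first) [-0.432  0.005 -0.03 ] | 24.8 deg; trans cm in NEW tool axes [29.05 -8.36 -1.51] OLD axes [28.79 -9.09  2.15] TCP [0.44  0.138 0.355]
side panel 0.91 [301.3, 288.5] [ 0.4245 -0.1662  0.    ]
side cap 0.68 [334.5, 173.6] [ 0.583   0.1415 -0.    ]
side seat 0.83 [337.4, 180.8] [0.5839 0.1155 0.    ]
[328.0879 161.9027]
top panel 0.58 [362.2, 208.8] [ 0.4253 -0.163   0.    ]
top cap 0.78 [277.9, 157.5] [0.581 0.101 0.   ]
top seat 0.71 [281.5, 156.2] [0.5853 0.0898 0.    ]
[274.8563 161.3463]
```

Call:
arm_command(
  deltas=[
    [[2.9, -0.9, -0.4], [0, 0, 0], 5],
    [[2.9, -0.9, -0.4], [0, 0, 0], 5],
    [[2.9, -0.9, -0.4], [0, 0, 0], 5],
    [[2.9, -0.9, -0.4], [0, 0, 0], 5],
    [[2.9, -0.9, -0.4], [0, 0, 0], 5],
    [[2.9, -0.9, -0.4], [0, 0, 0], 5],
    [[2.9, -0.9, -0.4], [0, 0, 0], 5],
    [[2.9, -0.9, -0.4], [0, 0, 0], 5],
    [[2.9, -0.9, -0.4], [0, 0, 0], 5],
    [[2.7, -1, -0.4], [0, 0, 0], 5],
    [[0, 0, 0], [-0.0864, 0.001, -0.006], 5],
    [[0, 0, 0], [-0.0864, 0.001, -0.006], 5],
    [[0, 0, 0], [-0.0864, 0.001, -0.006], 5],
    [[0, 0, 0], [-0.0864, 0.001, -0.006], 5],
    [[0, 0, 0], [-0.0864, 0.001, -0.006], 5],
    [[0, 0, 0], [0, 0, 0], 5],
  ],
)

```text
clock: 23.65
position: [0.4393, 0.1388, 0.4137]
tool_rot: [2.704, 0.002, 1.247]
force: [-0.5, 0.5, 0.2]
grip_width: 0.0499
finger_force: 0.0
```

Run:
```python
from h import *
np.set_printoptions(precision=4,suppress=True)
gof(0,0,.12,0)
st=bot.observe(); f=bot.grab_frame('wrist'); print(st['qpos'].round(2)); save(f,'w5')
for m in ('cap','seat'):
  for q in bot.mark_of(m,f)[:1]: print(m,q)
print('pred origin',proj(f,C+F@[0,0,-.053],st),'top',proj(f,C+F@[0,0,-.009],st),proj(f,C+F@[.04,0,-.009],st),proj(f,C+F@[0,.04,-.009],st))
```

```text
clock 23.65 rot(first) [0.001 0.001 0.003] | 0.2 deg; trans cm in NEW tool axes [-0.03 -2.44  5.31] OLD axes [-0.01 -2.44  5.31] TCP [0.44  0.138 0.355]
[-0.02  0.23 -0.6   2.11  0.77  0.71 -1.48]
cap {'at': [300.1, 165.7], 'p': 0.91}
pred origin [297.8395 166.0607] top [295.047  175.5878] [334.2673 175.636 ] [294.1636 136.0693]
```

View pics/w5.png

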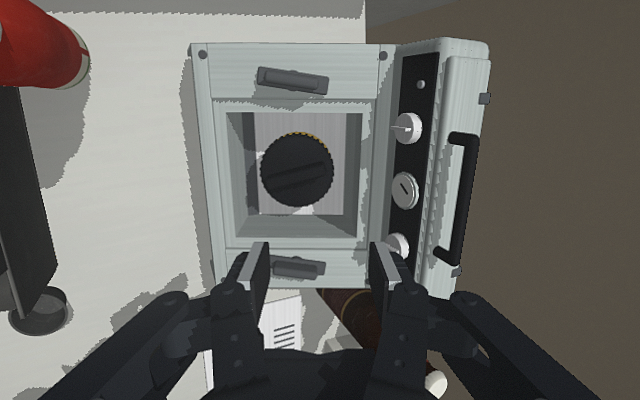

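The cap is at (297,170) in the well, with its grip bar faintly running from about (265,187) to (328,164), so roughly 20° counter-clockwise from the face's x. Next I'll measure the angle numerically.

```bash
cat >> h.py <<'E'
def capang(f,st,h=-.009):
    s=.0005;n=161
    src=np.float32([proj(f,C+F@[a*.04,b*.04,h],st) for a,b in ((-1,1),(1,1),(1,-1),(-1,-1))])
    M=cv2.getPerspectiveTransform(src,np.float32([[0,0],[n-1,0],[n-1,n-1],[0,n-1]]))
    g=cv2.warpPerspective(cv2.cvtColor(f['frame'],cv2.COLOR_RGB2GRAY),M,(n,n)).astype(np.float32)
    g=np.clip(g,0,90)
    gb=cv2.GaussianBlur(g,(0,0),2)
    gx,gy=cv2.Sobel(gb,5,1,0),cv2.Sobel(gb,5,0,1)
    yy,xx=np.mgrid[:n,:n]-n//2; m=np.hypot(gx,gy)*(np.hypot(xx,yy)<50)
    th=np.arctan2(-gy,gx)  # gradient angle in face x,y
    d=(th+np.pi/2)%np.pi
    hst,e=np.histogram(d,bins=36,range=(0,np.pi),weights=m**2)
    k=hst.argsort()[::-1][:6]; sel=np.abs((d-e[k[0]]-.04+np.pi/2)%np.pi-np.pi/2)<.2
    a=np.angle((m[sel]**2*np.exp(2j*d[sel])).sum())/2%np.pi
    w=sel&(m>np.percentile(m,90)); pos=(xx*-np.sin(a)-yy*np.cos(a))[w]*s*1000
    return a,[(round(e[i],2),round(hst[i]/hst.sum(),2)) for i in k],np.histogram(pos,bins=20,range=(-25,25))[0],np.percentile(gb[np.hypot(xx,yy)<50],[5,50,95])
E
python3 - <<'E'
from h import *
np.set_printoptions(precision=3,suppress=True)
st=bot.observe(); f=bot.grab_frame('wrist')
print(*capang(f,st),sep='\n')
a=capang(f,st)[0]; gof(0,0,.05,a+np.pi/2); gof(0,0,.05,a-np.pi/2)
E
```

```text
0.24533755
[(np.float32(0.17), np.float32(0.23)), (np.float32(0.26), np.float32(0.22)), (np.float32(0.09), np.float32(0.14)), (np.float32(0.35), np.float32(0.12)), (np.float32(0.44), np.float32(0.07)), (np.float32(0.0), np.float32(0.04))]
[  0   0   0   0  30 104  73 345  43   0 101 445 168 429  45   0   0   0
   0   0]
[32.619 38.6   40.79 ]
clock 23.85 rot(first) [-0.002 -0.001 -1.816] | 104.1 deg; trans cm in NEW tool axes [ 2.46  0.61 12.32] OLD axes [ 0.01 -2.51 12.32] TCP [0.468 0.129 0.292]
clock 23.85 rot(first) [-0.001  0.002  1.325] | 75.9 deg; trans cm in NEW tool axes [-2.46 -0.61 12.32] OLD axes [ 0.01 -2.51 12.32] TCP [0.468 0.129 0.292]
```

Call:
arm_command(
  deltas=[
    [[0, 0, 0], [0, 0, -0.142], 5],
    [[0, 0, 0], [0, 0, -0.142], 5],
    [[0, 0, 0], [0, 0, -0.142], 5],
    [[0, 0, 0], [0, 0, -0.142], 5],
    [[0, 0, 0], [0, 0, -0.142], 5],
    [[0, 0, 0], [0, 0, -0.142], 5],
    [[0, 0, 0], [0, 0, -0.142], 5],
    [[0, 0, 0], [0, 0, -0.142], 5],
    [[0, 0, 0], [0, 0, -0.142], 5],
    [[0, 0, 0], [0, 0, -0.142], 5],
    [[0, 0, 0], [0, 0, -0.142], 5],
    [[0, 0, 0], [0, 0, -0.142], 5],
    [[0, 0, 0], [0, 0, -0.142], 5],
    [[0.8, 0.2, 2.5], [0, 0, 0], 5],
    [[0.8, 0.2, 2.5], [0, 0, 0], 5],
    [[0.8, 0.2, 2.5], [0, 0, 0], 5],
    [[0, 0, 1.8], [0, 0, 0], 5],
    [[0, 0, 0], [0, 0, 0], 5],
  ],
)

```text
clock: 25.65
position: [0.456, 0.1314, 0.3178]
tool_rot: [-3.014, 0.415, 3.116]
force: [-1.0, 0.1, -0.2]
grip_width: 0.0498
finger_force: 0.0
```

Run:
```python
from h import *
np.set_printoptions(precision=3,suppress=True)
st=bot.observe(); f=bot.grab_frame('wrist'); print(st['qpos'].round(2)); save(f,'w6')
print(*capang(f,st),sep='\n')
for q in bot.mark_of('cap',f)[:1]: print(q,proj(f,C+F@[0,0,-.053],st),F.T@(plane(f,q['at'],F[:,2]@C-.053,st,F[:,2])-C))
print(bot.find_in('cap',f)[:1],[proj(f,C+F@[0,0,-.031]+F@[.04*np.cos(t),.04*np.sin(t),0],st).round() for t in np.arange(8)*np.pi/4])
gof(0,0,.03,.28+np.pi/2)
```

```text
[ 0.08  0.45 -0.74  2.17  1.18  0.69 -0.02]
0.30096725
[(np.float32(0.26), np.float32(0.24)), (np.float32(0.35), np.float32(0.18)), (np.float32(0.17), np.float32(0.17)), (np.float32(0.09), np.float32(0.1)), (np.float32(0.44), np.float32(0.07)), (np.float32(0.52), np.float32(0.03))]
[  0   0  20 158  95  19 145 448  82   4 317 296 212   2   0   0   0   0
   0   0]
[32.039 38.969 41.722]
{'at': [319.7, 187.3], 'p': 0.96} [320.483 191.234] [-0.003 -0.002 -0.053]
[{'rect': [269.3, 144.5, 96.7, 104.8], 'p': 0.89}] [array([308., 243.]), array([344., 239.]), array([368., 212.]), array([365., 175.]), array([335., 151.]), array([295., 156.]), array([272., 186.]), array([278., 222.])]
clock 25.80 rot(first) [-0.001  0.    -0.005] | 0.3 deg; trans cm in NEW tool axes [0.08 0.1  5.11] OLD axes [0.08 0.1  5.11] TCP [0.476 0.126 0.274]
```

Call:
arm_command(
  deltas=[
    [[0, 0.1, 2], [0, 0, 0], 5],
    [[0, 0, 2], [0, 0, 0], 5],
    [[0, 0, 2], [0, 0, 0], 5],
    [[0, 0, 1.7], [0, 0, 0], 4],
    [[0, 0, 1.0], [0, 0, 0], 4],
    [[0, 0, 0], [0, 0, 0], 4],
    [[0, 0, 0], [0, 0, 0], 1],
    [[0, 0, 0], [0, 0, 0], 1],
    [[0, 0, 0], [0, 0, 0], 1],
    [[0, 0, 0], [0, 0, 0], 1],
    [[0, 0, 0], [0, 0, 0], 1],
  ],
  newtons=20,
)

```text
clock: 26.9
position: [0.4906, 0.1213, 0.2416]
tool_rot: [-3.014, 0.42, 3.118]
force: [-5.1, -1.0, 9.3]
grip_width: 0.0124
finger_force: 26.2
```

```bash
cat > s.py <<'E'
from h import *
np.set_printoptions(precision=3,suppress=True)
st=bot.observe(); T=R.from_euler('xyz',st['tool_rot']).as_matrix(); A=F.T@T
print('grip pt in face mm',((F.T@(st['position']-C))+A[:,2]*.155)*1000,'ang',np.arctan2(-A[0,0],A[1,0]),'F face',F.T@st['force'],'M tool',T.T@st['moment'],'w',st['grip_width'],'q',st['qpos'].round(2))
E
python3 s.py
```

```text
grip pt in face mm [ 1.028  0.058 -5.75 ] ang 1.8461576599063307 F face [-0.185 -2.601 10.321] M tool [ 0.531  0.542 -0.059] w 0.012350822423823614 q [ 0.04  0.63 -0.64  2.15  1.46  0.66 -0.23]
```

Call:
arm_command(
  deltas=[
    [[0, 0, 0], [0, 0, 0], 1.8],
    [[0, 0, 0], [0, 0, 0], 1.8],
    [[0, 0, 0], [0, 0, -0.1], 1.8],
    [[0, 0, 0], [0, 0, -0.1], 1.8],
    [[0, 0, 0], [0, 0, -0.1], 1.8],
    [[0, 0, 0], [0, 0, -0.1], 1.8],
    [[0, 0, 0], [0, 0, -0.1], 1.8],
    [[0, 0, 0], [0, 0, -0.05], 1.8],
    [[0, 0, 0], [0, 0, 0], 1.8],
  ],
)

```text
clock: 27.8
position: [0.4906, 0.1211, 0.2408]
tool_rot: [-2.81, 0.29, -2.593]
force: [-1.4, -1.7, 1.0]
grip_width: 0.0184
finger_force: 1.4
```

```bash
python3 s.py
python3 - <<'E'
from h import *
st=bot.observe(); f=bot.grab_frame('wrist'); print(capang(f,st)[:2])
for q in bot.mark_of('cap',f)[:1]: print(q['p'],q['at'],[proj(f,C+F@[0,0,-.053-d],st).round(1) for d in (0,.009)])
E
```

```text
grip pt in face mm [ 0.526 -0.208 -6.461] ang 2.3967951926845816 F face [-0.3   -2.033  1.21 ] M tool [-0.278  0.651  0.052] w 0.018409821481684973 q [ 0.03  0.63 -0.63  2.15  1.46  0.66  0.32]
(np.float32(0.6516466), [(np.float32(0.61), np.float32(0.21)), (np.float32(0.96), np.float32(0.19)), (np.float32(0.52), np.float32(0.1)), (np.float32(1.05), np.float32(0.07)), (np.float32(0.87), np.float32(0.05)), (np.float32(0.7), np.float32(0.03))])
0.85 [321.9, 228.9] [array([319.1, 230.1]), array([319.1, 224.1])]
```

Call:
arm_command(
  deltas=[
    [[0, 0, 0], [0, 0, -0.1], 1.8],
    [[0, 0, 0], [0, 0, -0.1], 1.8],
    [[0, 0, 0], [0, 0, -0.1], 1.8],
    [[0, 0, 0], [0, 0, -0.1], 1.8],
  ],
)

```text
clock: 28.3
position: [0.4907, 0.1212, 0.2408]
tool_rot: [-2.727, 0.142, -2.21]
force: [-1.3, -1.2, 1.0]
grip_width: 0.0179
finger_force: 2.8
```

```bash
python3 s.py
python3 - <<'E'
from h import *
st=bot.observe(); f=bot.grab_frame('wrist'); print(capang(f,st)[:2])
for q in bot.mark_of('cap',f)[:1]: print(q['p'],q['at'],[proj(f,C+F@[0,0,-.053-d],st).round(1) for d in (0,.009)])
E
```

```text
grip pt in face mm [ 0.557 -0.044 -6.502] ang 2.7983578480348053 F face [-0.354 -1.514  1.283] M tool [-0.474  0.367  0.065] w 0.017885384705477715 q [ 0.03  0.63 -0.63  2.15  1.46  0.66  0.73]
(np.float32(1.0723906), [(np.float32(1.05), np.float32(0.19)), (np.float32(1.31), np.float32(0.14)), (np.float32(0.96), np.float32(0.12)), (np.float32(1.4), np.float32(0.11)), (np.float32(1.22), np.float32(0.04)), (np.float32(1.48), np.float32(0.04))])
0.76 [317.7, 228.0] [array([319.4, 229.9]), array([319.3, 224. ])]
```

Call:
arm_command(
  deltas=[
    [[0, 0, 0], [0, 0, -0.1], 1.8],
    [[0, 0, 0], [0, 0, -0.1], 1.8],
    [[0, 0, 0], [0, 0, -0.1], 1.8],
  ],
)

```text
clock: 28.7
position: [0.491, 0.1213, 0.241]
tool_rot: [-2.704, 0.019, -1.939]
force: [0.4, -1.6, 3.8]
grip_width: 0.0183
finger_force: 19.0
```

```bash
cat > k.py <<'E'
from h import *
st=bot.observe(); f=bot.grab_frame('wrist'); print(capang(f,st)[:2])
for q in bot.mark_of('cap',f)[:1]: print(q['p'],q['at'],[proj(f,C+F@[0,0,-.053-d],st).round(1) for d in (0,.009,.015)])
E
python3 s.py; python3 k.py
```

```text
grip pt in face mm [ 1.012  0.111 -6.417] ang 3.095083725118854 F face [ 2.409 -1.419  3.083] M tool [0.118 0.125 0.63 ] w 0.0182529331655671 q [ 0.03  0.63 -0.63  2.15  1.46  0.66  1.02]
(np.float32(1.356178), [(np.float32(1.31), np.float32(0.18)), (np.float32(1.66), np.float32(0.17)), (np.float32(1.57), np.float32(0.07)), (np.float32(1.22), np.float32(0.07)), (np.float32(1.75), np.float32(0.06)), (np.float32(1.48), np.float32(0.04))])
0.79 [322.0, 220.1] [array([320.4, 229.7]), array([320.4, 223.7]), array([320.3, 220.1])]
```

The moment rose to 0.63 N·m and the mark moved to the lower height, so the cap is against its stop and seems to have dropped. I'll relax, lower the fingers and look again.

Call:
arm_command(
  deltas=[
    [[0, 0, 0], [0, 0, 0.1], 2.2],
    [[0, 0, 0], [0, 0, 0.1], 2.2],
    [[0, 0, 0.4], [0, 0, 0], 2.2],
    [[0, 0, 0.4], [0, 0, 0], 2.2],
    [[0, 0, 0], [0, 0, 0], 2.2],
  ],
)

```text
clock: 29.3
position: [0.4939, 0.12, 0.2328]
tool_rot: [-2.717, 0.102, -2.12]
force: [-0.6, -0.5, -0.3]
grip_width: 0.022
finger_force: 0.0
```

```bash
python3 s.py; python3 k.py
```

```text
grip pt in face mm [  0.252  -0.246 -15.175] ang 2.8966781497169745 F face [-0.555 -0.643 -0.123] M tool [-0.389  0.073 -0.062] w 0.022028623470439167 q [ 0.03  0.65 -0.62  2.15  1.48  0.66  0.81]
(np.float32(1.1552973), [(np.float32(1.13), np.float32(0.17)), (np.float32(1.48), np.float32(0.13)), (np.float32(1.05), np.float32(0.12)), (np.float32(1.57), np.float32(0.1)), (np.float32(1.4), np.float32(0.04)), (np.float32(1.22), np.float32(0.04))])
0.79 [318.6, 226.7] [array([319. , 236.6]), array([319. , 230.1]), array([319. , 226.1])]
```

Call:
arm_command(
  deltas=[
    [[0, 0, 0], [0, 0, 0], 1.7],
    [[0, 0, 0.04], [0, 0, 0.1], 1.7],
    [[0, 0, 0.04], [0, 0, 0.1], 1.7],
    [[0, 0, 0.04], [0, 0, 0.1], 1.7],
    [[0, 0, 0.04], [0, 0, 0.1], 1.7],
    [[0, 0, 0.04], [0, 0, 0.1], 1.7],
    [[0, 0, 0.04], [0, 0, 0.1], 1.7],
    [[0, 0, 0.04], [0, 0, 0.1], 1.7],
    [[0, 0, 0.04], [0, 0, 0.1], 1.7],
    [[0, 0, 0.04], [0, 0, 0.1], 1.7],
    [[0, 0, 0.04], [0, 0, 0.1], 1.7],
  ],
)

```text
clock: 30.5
position: [0.496, 0.1195, 0.2304]
tool_rot: [-2.994, 0.415, -3.115]
force: [1.9, -2.3, 4.6]
grip_width: 0.0172
finger_force: 6.4
```

```bash
python3 s.py; python3 k.py
```

```text
grip pt in face mm [  1.503   0.024 -18.273] ang 1.892020369290065 F face [ 4.224 -1.58   3.054] M tool [ 0.333 -0.519 -0.179] w 0.017153556898273768 q [ 0.04  0.66 -0.64  2.14  1.5   0.67 -0.2 ]
(np.float32(0.4797712), [(np.float32(0.44), np.float32(0.18)), (np.float32(0.09), np.float32(0.16)), (np.float32(0.52), np.float32(0.09)), (np.float32(0.17), np.float32(0.07)), (np.float32(0.0), np.float32(0.05)), (np.float32(0.26), np.float32(0.04))])
0.7 [318.5, 225.3] [array([318.8, 237.1]), array([318.9, 230.4]), array([318.9, 226.4])]
```

Call:
arm_command(
  deltas=[
    [[0, 0, 0.04], [0, 0, 0.1], 1.7],
    [[0, 0, 0.04], [0, 0, 0.1], 1.7],
    [[0, 0, 0.04], [0, 0, 0.1], 1.7],
    [[0, 0, 0.04], [0, 0, 0.1], 1.7],
    [[0, 0, 0], [0, 0, 0.1], 1.7],
  ],
)

```text
clock: 31.1
position: [0.4966, 0.1188, 0.2289]
tool_rot: [3.062, 0.432, 2.622]
force: [2.4, -4.6, 6.2]
grip_width: 0.0172
finger_force: 11.0
```

```bash
python3 s.py; python3 k.py
```

```text
grip pt in face mm [  1.599  -0.681 -19.988] ang 1.3950585904714046 F face [ 5.979 -3.56   4.012] M tool [ 0.62  -0.986 -0.282] w 0.01718604630214781 q [ 0.05  0.67 -0.65  2.14  1.5   0.68 -0.7 ]
(np.float32(3.1133444), [(np.float32(3.05), np.float32(0.17)), (np.float32(2.79), np.float32(0.16)), (np.float32(2.71), np.float32(0.11)), (np.float32(0.0), np.float32(0.1)), (np.float32(2.97), np.float32(0.04)), (np.float32(2.88), np.float32(0.03))])
0.6 [317.5, 226.8] [array([318.8, 238.4]), array([318.9, 231.7]), array([318.9, 227.5])]
```

Call:
arm_command(
  deltas=[
    [[0, 0, 0], [0, 0, 0.08], 1.7],
    [[0, 0, 0], [0, 0, 0.08], 1.7],
    [[0, 0, 0], [0, 0, 0.08], 1.7],
    [[0, 0, 0], [0, 0, 0], 1.7],
  ],
)

```text
clock: 31.6
position: [0.4968, 0.1187, 0.2287]
tool_rot: [2.956, 0.4, 2.363]
force: [8.8, -4.5, -0.1]
grip_width: 0.0168
finger_force: 10.9
```

```bash
python3 s.py
```

```text
grip pt in face mm [  1.682  -0.676 -20.235] ang 1.1558438255279495 F face [ 8.842 -1.401 -4.237] M tool [-0.136 -1.307 -0.303] w 0.016844149178748862 q [ 0.06  0.67 -0.66  2.14  1.5   0.68 -0.94]
```

Call:
arm_command(
  deltas=[
    [[0, 0, 0], [0, 0, 0.08], 1.7],
    [[0, 0, 0], [0, 0, 0.08], 1.7],
    [[0, 0, 0], [0, 0, 0], 1.7],
  ],
)

```text
clock: 31.9
position: [0.497, 0.1183, 0.2286]
tool_rot: [2.894, 0.366, 2.194]
force: [11.1, -7.3, -4.7]
grip_width: 0.0167
finger_force: 15.7
```

```bash
python3 s.py
```

```text
grip pt in face mm [  2.085  -1.121 -20.465] ang 0.9955364336109034 F face [ 9.634 -3.314 -9.725] M tool [-0.499 -1.828 -0.412] w 0.016708761047486552 q [ 0.06  0.67 -0.66  2.14  1.51  0.69 -1.1 ]
```

Call:
arm_command(
  deltas=[
    [[0, 0, 0.05], [0, 0, 0.08], 1.7],
    [[0, 0, 0.05], [0, 0, 0.08], 1.7],
    [[0, 0, 0], [0, 0, 0], 1.7],
  ],
)

```text
clock: 32.2
position: [0.4973, 0.1177, 0.2281]
tool_rot: [2.838, 0.325, 2.031]
force: [5.6, -12.8, 11.2]
grip_width: 0.0172
finger_force: 55.7
```

```bash
python3 s.py
```

```text
grip pt in face mm [  2.549  -1.831 -21.101] ang 0.8368427499490139 F face [ 13.238 -10.378   6.162] M tool [ 0.229 -3.095 -1.785] w 0.017166501424285337 q [ 0.07  0.68 -0.67  2.14  1.51  0.69 -1.26]
```

The moment jumped to 1.8 N·m, which is the hard stop. Release, back out, and check the cap's height.

Call:
arm_command(
  deltas=[
    [[0, 0, 0], [0, 0, -0.1], 1.9],
    [[0, 0, 0], [0, 0, -0.1], 4],
    [[0, 0, 0], [0, 0, 0], 4],
    [[0, 0, 0], [0, 0, 0], 4],
    [[0, 0, -2], [0, 0, 0], 4],
    [[0, 0, -2], [0, 0, 0], 4],
    [[0, 0, -2], [0, 0, 0], 4],
    [[0, 0, -2.5], [0, 0, 0], 4],
    [[0, 0, -2.5], [0, 0, 0], 4],
    [[0, 0, 0], [0, 0, 0], 4],
  ],
)

```text
clock: 33.2
position: [0.452, 0.1351, 0.3295]
tool_rot: [2.905, 0.374, 2.235]
force: [0.6, -0.2, -1.2]
grip_width: 0.0398
finger_force: 0.0
```

```bash
python3 s.py
python3 - <<'E'
from h import *
np.set_printoptions(precision=4,suppress=True)
st=bot.observe(); f=bot.grab_frame('wrist')
print(capang(f,st,-.024)[:3])
for q in bot.mark_of('cap',f)[:1]: print(q['p'],q['at'],[proj(f,C+F@[0,0,-.053-d],st).round(1) for d in (0,.009,.015)])
# outline circle of the cap skirt top (22 above origin): dark region ellipse
g=cv2.cvtColor(f['frame'],cv2.COLOR_RGB2GRAY); c=proj(f,C+F@[0,0,-.046],st)
m=(cv2.GaussianBlur(g,(5,5),0)<60).astype(np.uint8); n,l,s,ct=cv2.connectedComponentsWithStats(m)
i=l[int(c[1]),int(c[0])]; print('blob',i,s[i],ct[i])
for h in (-.031,-.040,-.046):
    P=np.array([proj(f,C+F@[.04*np.cos(t),.04*np.sin(t),h],st) for t in np.linspace(0,6.28,60)]); print(h,P.min(0),P.max(0)-P.min(0),P.mean(0))
for n in('side','top'):
    f=bot.grab_frame(n); 
    for q in bot.mark_of('cap',f)[:1]: print(n,q['p'],q['at'],[proj(f,C+F@[0,0,-.053-d]).round(1) for d in (0,.009,.015)])
    for q in bot.mark_of('panel',f)[:1]: print(n,q['p'],plane(f,q['at']))
E
```

```text
grip pt in face mm [ 1.262  0.962 91.263] ang 1.034842116908318 F face [ 0.083 -0.035 -1.343] M tool [ 0.273  0.4   -0.004] w 0.03983436679072906 q [ 0.11  0.44 -0.78  2.17  1.16  0.71 -0.82]
(np.float32(2.7685921), [(np.float32(2.71), np.float32(0.23)), (np.float32(2.79), np.float32(0.22)), (np.float32(2.62), np.float32(0.13)), (np.float32(2.88), np.float32(0.1)), (np.float32(2.97), np.float32(0.06)), (np.float32(2.53), np.float32(0.05))], array([  0,   0,   0,   0,   0,   0,   4, 314, 272, 105,  55,  83, 439,
       207,   9,   0,   1,   0, 117,  64]))
0.78 [317.8, 180.6] [array([316.5, 185.2]), array([316.5, 182.5]), array([316.6, 180.7])]
blob 2 [ 270  140   90   90 6185] [314.615  184.8039]
-0.031 [268.4311 144.704 ] [95.8175 91.403 ] [316.7242 192.0831]
-0.04 [270.0185 143.0067] [92.7556 88.7602] [316.769  188.9807]
-0.046 [271.0217 141.937 ] [90.8205 87.08  ] [316.7973 187.0191]
side 0.86 [338.4, 179.7] [array([335.3, 173.2]), array([336.8, 175.4]), array([337.7, 176.9])]
side 0.74 [ 0.4316 -0.1679  0.    ]
top 0.89 [280.2, 155.9] [array([278.3, 157.6]), array([279. , 156.9]), array([279.5, 156.4])]
top 0.76 [ 0.4194 -0.1655  0.    ]
```

```bash
python3 -c "
from workcell import bot
print(bot.job_done())"
```

```text
the job is handed in; nothing more can be done
None
```

I handed the job in after about 33 s of robot time. By my measurements both buttons are turned aside, the panel lies flat on the counter handle up, and the cap is screwed home to its hard stop. The gripper is clear of everything, and the verdict was not reported back.

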